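# Refill the chocolate hopper through its sprung filler collar

### The job

Pick up the loading chute with its four chocolate rounds and, keeping it level, rest the spout on the round spring-loaded filler collar on top of the clear hopper and press the collar gently down, well into its travel, so that the dust flaps inside open. Keep it pressed and tip the chute until all four rounds have slid through into the hopper, easing off only after the last is in; never lean hard on the collar, drop a round outside or disturb the other things. Then lay the empty chute back lengthwise on the wooden board, the right way up and wholly on it, and let go.

Things in the scene. Friction and masses are not known exactly. Their poses are not given: they have to be found in the camera images.
- chute: Straight open steel trough, 160 long (x) x 35 wide (y) x 30 high, 0.22 kg; floor 4 to 7 mm up, walls 2.5. Origin: centre of the underside, z up. Open spout end at x = -80 mm; the +x end has a wall. Under the floor: a runner 10 wide, 4 high, x -80 to -30, and a rear foot. Rounds slide once its floor tips 11 to 17 degrees; 27 to 40 empties it; carried level they stay.
- chute_handle (a point): Middle of the chute's upright wooden handle block, at chute (-15, 0, 56.5) mm: 36 (x) x 14 (y) x 45 high, so from z = 34 to 79, on a bridge over the trough. Pinch it firmly (80 N or more) across y from above, fingertips not below chute z = 37.
- chute_spout (a point): Middle of the runner's underside edge at the chute's open spout end, chute (-80, 0, 0) mm; axes as the chute's. The runner is what rests on the collar's rim.
- round1: Chocolate round 1 of 4: glossy brown disc 24 mm across, 12 thick, 10 g, origin at the centre of one flat face. Starts flat in the chute at about chute x = -18 mm; nothing holds it but friction.
- round2: Chocolate round 2 of 4: glossy brown disc 24 mm across, 12 thick, 10 g, origin at the centre of one flat face. Starts flat in the chute at about chute x = 8 mm; nothing holds it but friction.
- round3: Chocolate round 3 of 4: glossy brown disc 24 mm across, 12 thick, 10 g, origin at the centre of one flat face. Starts flat in the chute at about chute x = 34 mm; nothing holds it but friction.
- round4: Chocolate round 4 of 4: glossy brown disc 24 mm across, 12 thick, 10 g, origin at the centre of one flat face. Starts flat in the chute at about chute x = 60 mm; nothing holds it but friction.
- hopper: Fixed clear bin 120 x 120 mm with a steel deck at z = 100 and inner floor at z = 22 mm; origin: centre of the underside, z up. A neck with the sprung filler collar stands on its vertical axis. Two black flaps lie 44 mm under the collar's rim and swing down as it is pressed; rounds pass once it is down 12 mm or more, and the flaps shut when it rises.
- filler_axis (a point): Point on the axis of collar and hopper at deck height (z = 100 mm). The aluminium collar is a ring of 54 mm inner and 72 mm outer diameter. HOW HIGH IT STANDS IS NOT REPORTED: its flat rim is somewhere 150 to 190 mm above the counter; find it by touch. Rest the runner across the near rim from any side, spout tip 5 to 10 mm short of the axis, and tip it about the rim.
- filler_deck (a point): Corner of the hopper's deck, at hopper (50, 50, 100) mm. How the collar gives: pressed anywhere on its rim it slides straight down on a spring, about 3 N to start, 0.4 N more per mm, 11 N at its rigid stop after 20 mm. 9 to 10.5 N (15 to 19 mm down) keeps the flaps well open; over 20 N, sideways push included, strains it.
- board: Fixed wooden serving board 240 (x) x 130 (y) x 15 mm, origin: centre of the underside; the chute starts on it and goes back on it (underside at z = 15 mm).
- croissant: Bystander, leave alone: croissant pastry, about 130 x 45 x 50 mm; origin at its underside.
- cookies: Bystander, leave alone: stack of five flat cookies, 84 mm across, 55 mm high; origin at its underside.
- card_block: Bystander, leave alone: small wooden price-card block 30 x 60 x 40 mm; origin at its underside.
- canister: Bystander, leave alone: plain open round steel canister, 80 mm across, 110 mm high; it is not the hopper; origin at its underside.
- loaf: Bystander, leave alone: small iced loaf 110 x 55 x 45 mm; origin at its underside.
- sample_cup: Bystander, leave alone: white cup 70 mm across, 70 mm high; origin at its underside.
Mind the look-alikes: they are no part of the job. There is more than one size of the hopper; the job needs the largest.

How it is judged:
On the way, in this order (a step that is already met when the one before it is completed fails the run):
1. the loaded chute, still level (within 0.2 rad) and holding all four rounds, presses the filler collar with more than 7 N (contact force between chute and hopper above 7 N and angle between chute's own z axis and vertical below 0.2 rad and height (world z) of each of round1, round2, round3, round4 above 0.12 m and distance between each of round1, round2, round3, round4 and chute below 0.1 m), for 0.2 s.
2. all four rounds are inside the hopper while the chute still presses the collar (more than 2 N) (x of round1 in the frame of hopper between -0.058 and 0.058 m and y of round1 in the frame of hopper between -0.058 and 0.058 m and height (world z) of round1 between 0.018 and 0.085 m and x of round2 in the frame of hopper between -0.058 and 0.058 m and y of round2 in the frame of hopper between -0.058 and 0.058 m and height (world z) of round2 between 0.018 and 0.085 m and x of round3 in the frame of hopper between -0.058 and 0.058 m and y of round3 in the frame of hopper between -0.058 and 0.058 m and height (world z) of round3 between 0.018 and 0.085 m and x of round4 in the frame of hopper between -0.058 and 0.058 m and y of round4 in the frame of hopper between -0.058 and 0.058 m and height (world z) of round4 between 0.018 and 0.085 m and contact force between chute and hopper above 2 N), for 0.1 s.
At the end, for the whole second after the job is handed in: All four rounds at rest inside the hopper, below its deck; the chute flat and upright on the board (0.08 rad, underside 11 to 19 mm high), its centre within 50 mm of the board's along each board side, lengths parallel to 0.35 rad either way round, released, still (x of round1 in the frame of hopper between -0.058 and 0.058 m and y of round1 in the frame of hopper between -0.058 and 0.058 m and height (world z) of round1 between 0.018 and 0.085 m and x of round2 in the frame of hopper between -0.058 and 0.058 m and y of round2 in the frame of hopper between -0.058 and 0.058 m and height (world z) of round2 between 0.018 and 0.085 m and x of round3 in the frame of hopper between -0.058 and 0.058 m and y of round3 in the frame of hopper between -0.058 and 0.058 m and height (world z) of round3 between 0.018 and 0.085 m and x of round4 in the frame of hopper between -0.058 and 0.058 m and y of round4 in the frame of hopper between -0.058 and 0.058 m and height (world z) of round4 between 0.018 and 0.085 m and linear speed of each of round1, round2, round3, round4 below 0.03 m/s and x of chute in the frame of board between -0.05 and 0.05 m and y of chute in the frame of board between -0.05 and 0.05 m and angle between chute's own z axis and vertical below 0.08 rad and height (world z) of chute between 0.011 and 0.019 m and angle between the x axis of chute and the x axis of board, either way round below 0.35 rad and linear speed of chute below 0.02 m/s); the robot touches nothing.
It fails at once if the chute bears on the hopper or its collar with more than 20 N (contact force between chute and hopper above 20 N).
It fails at once if a round lies outside on the counter or board (height (world z) of any of round1, round2, round3, round4 below 0.0165 m).
It fails at once if a bystander (croissant, cookies, card block, canister, loaf, cup) is moved by more than 30 mm (distance of any of croissant, cookies, card_block, canister, loaf, sample_cup from where it was at the start of the episode above 0.03 m).
It also fails if it takes over 67 s, if anything falls off the work surface, if the arm or the gripper's body presses on something with over 40 N, if the wrist force passes 120 N, or if a joint passes its speed limit or range.

### The arm

A 6-joint arm with a two-finger parallel gripper is mounted at the origin on the work surface. World frame = base frame: x ahead of the robot, y to its left, z up, the work surface at z = 0. Lengths are in m, angles in rad, forces in N, time in s.
With the tool pointing down it reaches from about 0.375 to 0.9 m from the base axis. Payload 3.1 kg.
Tool frame: the origin (TCP) lies on the centre line of the jaws, within the pads' length; the fingertips stand robot.tip_reach ahead of it and the grasp point (between the pads) lies 8 mm behind it (robot.tip_reach is the distance from the TCP to the fingertips, in m); z points along the fingers, y is the line along which they close (so a half turn about z gives the same grasp; the last joint's range is limited). The gripper opens to 87 mm and grips with 3 to 60 N. Pads are 19 mm wide; open, the fingers measure 117 mm over their backs; the gripper's body (75 mm by 190 mm) begins 51 mm behind the grasp point.
Start: joints at [1.127, 0.527, 1.433, -0, 1.181, -0.178], TCP at [0.164, 0.603, 0.234] pointing down, gripper open.
Joint ranges: [-3.08, 3.08], [-0.75, 2.2], [0.22, 2.44], [-1.43, 4.57], [0, 2.65], [-2.85, 2.85]. Speed limits (rad/s): [2.79, 2.79, 3.14, 3.14, 3.14, 3.14].

### API

Orientations are given as a unit quaternion [x, y, z, w].
In Python, from rig import robot gives the robot as it stands.
- The arm moves only by the tool jog_arm, never from a script. Its argument "motion" is one flat list of numbers, 7 for each row, row after row: the shift along the tool's x, y, z scaled (see below), then the turn, a rotation vector about the tool's x, y, z scaled (see below), then the gripper's target within -1 to 1 (shut at 1, half-way at 0, fully open at -1). In form: [x, y, z, rx, ry, rz, hand, x, y, z, rx, ry, rz, hand, ...]. A call has 1 to 12 rows; each row shifts and turns the commanded pose from where the row before left it, along the tool's axes as they then stand; what a row does not reach is not made up. The controller multiplies each number of a shift by 4 cm and each number of a turn by 4 degrees. A row lasts 1/8 s, in which the tool goes at most 62.5 mm and 10.7 degrees, less where a joint would pass 70% of its speed; a pose out of reach is approached as far as the arm can. A call with a number of a shift or a turn outside -1 to 1 is refused whole. A call with a gripper value outside its range is refused whole. The fingers move at their own pace and stop on an object; "grip_force" is the grip in N (left out, the last holds). Time passes only in rows, so rows that do not move let the fingers close. It gives the time, the measured TCP pose, the force, the opening and the grip force at its end, in the units of the state.
- robot.get_obs(): the state, without advancing time (a new reading comes with each control period).
- robot.camera(name): name is "scene" or "top" or "wrist"; returns the picture (400x640x3 uint8, blue, green, red); there is no depth.
- robot.calibration(name): a dict with "fx", "fy", "cx", "cy" (pixels), "R" (3x3) and "t" (3): a world point X has camera coordinates R X + t; the wrist camera has in their place "T_tool_cam" (4x4, takes a point from camera to tool coordinates, whose origin is the TCP and whose axes are the flange's). Camera axes: x right, y down, z forward; pixel columns grow to the right and rows downward; lengths in m; the calibration is good to about 2 mm. A picture is of the moment at which its call begins: read the wrist's pose just before it. calibration takes no time and is no camera call.
- robot.hand_in(): hands the job in; it is judged then, once.
The state is a dict: "time": time; "q": joint angles; "joint_velocities": joint speeds; "joint_torque": joint torques, N m; "position": TCP position; "tool_rot": TCP orientation; "ft_force": force on the tool from outside, world axes, zero at the start; "moment": the same for the moment, N m; "grip_width": finger opening in m; "grip_force": force on a finger pad.
Only numpy, scipy, OpenCV 4.12 (cv2) and the standard library are available. Lean on these libraries where they do the work, as an engineer would, in place of code of your own. Each camera call takes 0.05 s, during which the arm holds its last target. There are 200 camera calls.

## Working session

There is one attempt and no reset: what is moved stays moved. The work goes in short steps, Python scripts to look and compute and a tool call to move; the robot and the scene stay as the last step left them, time stands still between calls to the robot, and variables do not carry over. Pictures are saved under pics/ and viewed, at most 10 in all, crops included, and the job is handed in when it is done.

Besides the shell and the picture viewer there is one more tool, called after ">>>" as a command line: name --argument value ..., lists and objects as JSON in quotes. jog_arm: Moves the arm, as the interface text tells. Shifts and turns lie within -1 to 1; 1 stands for 4 cm of shift or 4 degrees of turn. Its arguments: {"type":"object","properties":{"motion":{"type":"array","items":{"type":"number"}},"grip_force":{"type":"number"}},"required":["motion"]}

```bash
ls; mkdir -p pics; python3 - <<'E'
from rig import robot
import cv2
o=robot.get_obs();print(o);print(robot.tip_reach)
for n in("scene","top"):
    cv2.imwrite(f"pics/{n}0.png",robot.camera(n));print(n,robot.calibration(n))
print(robot.calibration("wrist"))
E
```

```text
pics
{'time': 0.0, 'q': array([ 1.12751046e+00,  5.28453142e-01,  1.43393666e+00, -4.11881862e-05,
        1.18139014e+00, -1.78510761e-01]), 'joint_velocities': array([ 1.77645632e-03, -7.12286258e-04, -3.53351471e-04,  1.72416390e-03,
       -2.93516068e-04, -1.53450904e-05]), 'joint_torque': array([-2.76491824e-05, -4.40038741e+01, -1.76595175e+01,  6.33200677e-02,
        5.82181779e-02, -1.58486851e-04]), 'position': array([0.16322916, 0.60255381, 0.23256869]), 'tool_rot': array([ 1.31993326e-01,  9.91250001e-01, -1.04703878e-03, -3.16430005e-04]), 'ft_force': array([-0.67888204, -0.24652305, -0.04228876]), 'moment': array([ 0.01814137, -0.02001831, -0.00069122]), 'grip_force': 0.0, 'grip_width': 0.08671783755884444}
0.011
scene {'fx': 393.0251443713514, 'fy': 393.0251443713514, 'cx': 326.4234716795233, 'cy': 203.83279936996033, 'R': array([[ 0.84185816,  0.53946812,  0.01577945],
       [ 0.41907477, -0.63499808, -0.64896362],
       [-0.34007526,  0.55294808, -0.76065579]]), 't': array([-0.49787582, -0.18952289,  1.30572993])}
top {'fx': 503.5508424494648, 'fy': 503.5508424494648, 'cx': 326.90038685754604, 'cy': 196.46153334805783, 'R': array([[ 0.0159283 , -0.99955187, -0.02534441],
       [-0.9868079 , -0.01163084, -0.16147722],
       [ 0.16111009,  0.02758212, -0.98655094]]), 't': array([0.00410667, 0.59000544, 1.28499671])}
{'fx': 360.33536864408507, 'fy': 360.33536864408507, 'cx': 317.36875908528043, 'cy': 200.47542551347567, 'T_tool_cam': array([[ 1.63437874e-03, -9.59500843e-01, -2.81701013e-01,
         7.80721090e-02],
       [ 9.99998471e-01,  1.39289476e-03,  1.05747771e-03,
         1.38725294e-03],
       [-6.22270884e-04, -2.81702311e-01,  9.59501652e-01,
        -1.51021348e-01],
       [ 0.00000000e+00,  0.00000000e+00,  0.00000000e+00,
         1.00000000e+00]])}
```

View pics/scene0.png

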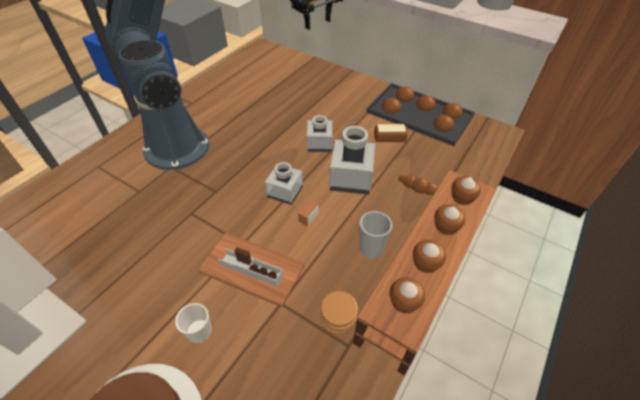

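View pics/top0.png

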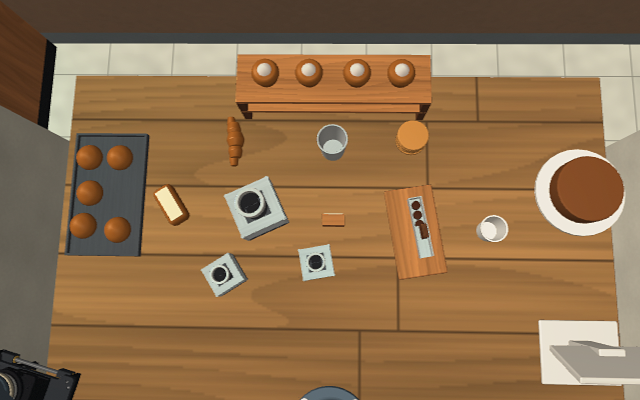

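The scene shows three hopper-like bins. The large one is at scene (353,165) and top (255,207). The small ones are at scene (284,182) and (320,132), which are top (316,262) and (222,274). The canister at top (332,141) is also a look-alike. I choose the largest bin. The chute sits on the board at top (421,225), scene (250,265). Next I check both in enlarged crops.

```bash
python3 - <<'E'
import cv2,numpy as np
t=cv2.imread("pics/top0.png");s=cv2.imread("pics/scene0.png")
def c(im,x,y,w=80,h=60,f=5):return cv2.resize(im[y:y+h,x:x+w],(400,300) ,interpolation=cv2.INTER_CUBIC)
# scale 4: 100x75
m=np.vstack([np.hstack([c(t,375,185,133,100),c(t,215,165,100,75)]),np.hstack([c(s,200,230,107,80),c(s,315,120,100,75)])])
cv2.imwrite("pics/m0.png",m)
E
```

```text
(no output)
```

View pics/m0.png

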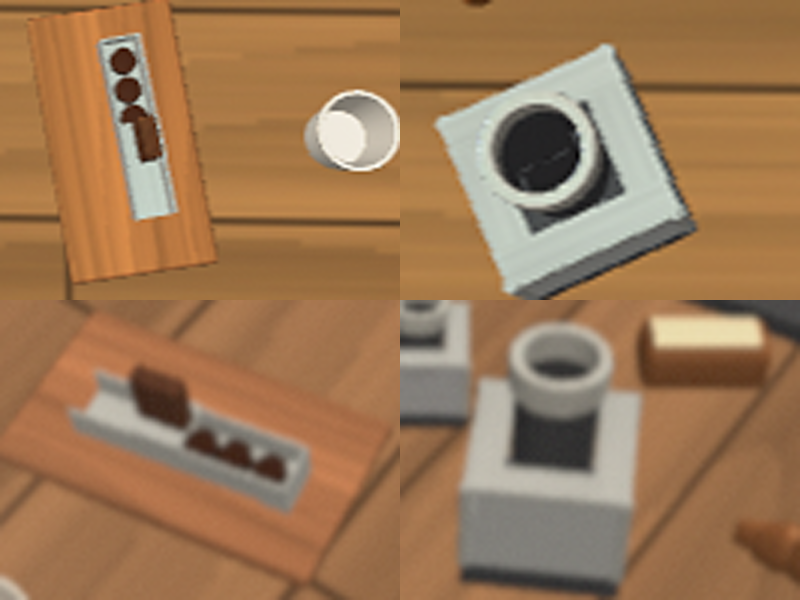

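```bash
cat > h.py <<'E'
import numpy as np
from rig import robot
from scipy.spatial.transform import Rotation as Ro
def ray(n,u,v,obs=None):
    c=robot.calibration(n);d=np.array([(u-c["cx"])/c["fx"],(v-c["cy"])/c["fy"],1.])
    if n=="wrist":
        T=c["T_tool_cam"];R=Ro.from_quat(obs["tool_rot"]).as_matrix()
        return obs["position"]+R@T[:3,3],R@T[:3,:3]@d
    return -c["R"].T@c["t"],c["R"].T@d
def at(r,z): o,d=r;return o+d*(z-o[2])/d[2]
def tri(*rs):
    A=0;b=0;Ps=[]
    for o,d in rs:
        d=d/np.linalg.norm(d);P=np.eye(3)-np.outer(d,d);A=A+P;b=b+P@o
    x=np.linalg.solve(A,b);return x,[round(1e3*np.linalg.norm(np.cross(x-o,d/np.linalg.norm(d))),1) for o,d in rs]
E
python3 - <<'E'
from h import *
np.set_printoptions(precision=4,suppress=True)
f=at(ray("top",414.9,197.5),.045);n=at(ray("top",427,256.6),.045)
print(f,n,np.linalg.norm(f-n),np.degrees(np.arctan2(*(f-n)[1::-1])),(f+n)/2)
print("handle",tri(ray("top",423.9,230.9),ray("scene",242.8,250)))
print("rim",tri(ray("top",250.25,202.25),ray("scene",355.25,135.5)))
P=lambda x,y:at(ray("top",375+x/3.008,185+y/3.008),.015)
b=[P(27,20),P(168,0),P(216,261),P(72,283)];print("board",b,sum(b)/4)
# bottom-left: scene chute ends
S=lambda x,y,z:at(ray("scene",200+x/3.738,230+(y-300)/3.75),z)
print("scene ends",S(309,463,.045),S(290,510,.015),S(68,410,.045),S(100,372,.045))
D=lambda x,y:at(ray("top",215+(x-400)/4,165+y/4),.1)
d=[D(436,121),D(610,45),D(696,226),D(510,292)];print("deck",d,sum(d)/4)
E
```

```text
[ 0.5903 -0.2201  0.045 ] [ 0.4357 -0.2494  0.045 ] 0.1574351409598046 10.73046865127053 [ 0.513  -0.2348  0.045 ]
handle (array([ 0.4995, -0.2336,  0.0885]), [np.float64(2.1), np.float64(2.1)])
rim (array([0.5559, 0.1949, 0.169 ]), [np.float64(2.5), np.float64(2.5)])
board [array([ 0.6103, -0.1413,  0.015 ]), array([ 0.6301, -0.268 ,  0.015 ]), array([ 0.3981, -0.3058,  0.015 ]), array([ 0.3771, -0.18  ,  0.015 ])] [ 0.5039 -0.2238  0.015 ]
scene ends [ 0.6012 -0.2126  0.045 ] [ 0.5995 -0.2345  0.015 ] [ 0.444  -0.2677  0.045 ] [ 0.4413 -0.2336  0.045 ]
deck [array([0.5814, 0.2741, 0.1   ]), array([0.6322, 0.1642, 0.1   ]), array([0.5162, 0.1056, 0.1   ]), array([0.4729, 0.2218, 0.1   ])] [0.5507 0.1914 0.1   ]
```

>>> jog_arm --motion '[-0.89,-0.53,-0.07,0,0,0,-1,-0.89,-0.53,-0.07,0,0,0,-1,-0.89,-0.53,-0.07,0,0,0,-1,-0.89,-0.53,-0.07,0,0,0,-1,-0.89,-0.53,-0.07,0,0,0,-1,-0.89,-0.53,-0.07,0,0,0,-1,-0.89,-0.53,-0.07,0,0,0,-1,-0.89,-0.53,-0.07,0,0,0,-1,-0.89,-0.53,-0.07,0,0,0,-1,-0.89,-0.53,-0.07,0,0,0,-1,-0.34,-0.9,0,0,0,0,-1,-0.34,-0.9,0,0,0,0,-1]'

```text
time: 1.6
position: [0.4591, 0.2275, 0.2611]
tool_rot: [0.132, 0.991, -0.0, -0.0]
ft_force: [0.6, -0.1, -0.1]
grip_width: 0.087
grip_force: 0.0
```

>>> jog_arm --motion '[-0.34,-0.9,0,0,0,0,-1,-0.34,-0.9,0,0,0,0,-1,-0.34,-0.9,0,0,0,0,-1,-0.34,-0.9,0,0,0,0,-1,-0.34,-0.9,0,0,0,0,-1,-0.34,-0.9,0,0,0,0,-1,-0.34,-0.9,0,0,0,0,-1,-0.34,-0.9,0,0,0,0,-1,-0.34,-0.9,0,0,0,0,-1,-0.34,-0.9,0,0,0,0,-1,-0.34,-0.9,0,0,0,0,-1,-0.34,-0.9,0,0,0,0,-1]'

```text
time: 3.1
position: [0.5032, -0.2319, 0.2611]
tool_rot: [0.132, 0.991, 0.0, -0.0]
ft_force: [0.5, 0.2, -0.7]
grip_width: 0.0871
grip_force: 0.0
```

>>> jog_arm --motion '[0,0,0,0,0,-1,-1,0,0,0,0,0,-1,-1,0,0,0,0,0,-1,-1,0,0,0,0,0,-1,-1,0,0,0,0,0,-1,-1,0,0,0,0,0,-1,-1,0,0,0,0,0,-0.5,-1,0,0,0,0,0,0,-1,0,0,0,0,0,0,-1]'

```text
time: 4.22
position: [0.5035, -0.2308, 0.2615]
tool_rot: [-0.094, 0.996, 0.0, -0.0]
ft_force: [0.1, 0.6, -0.7]
grip_width: 0.0868
grip_force: 0.0
```

```bash
python3 - <<'E'
from h import *
import cv2
o=robot.get_obs();im=robot.camera("wrist");cv2.imwrite("pics/w1.png",im)
np.savez("o1.npz",position=o["position"],tool_rot=o["tool_rot"])
print(o["position"],Ro.from_quat(o["tool_rot"]).as_matrix(),o["ft_force"],o["time"])
E
```

```text
[ 0.50345336 -0.23079288  0.26146575] [[-9.82300589e-01 -1.87311306e-01 -1.63238466e-04]
 [-1.87311326e-01  9.82300592e-01  1.20970817e-04]
 [ 1.37690040e-04  1.49406119e-04 -9.99999979e-01]] [ 0.12217747  0.57743254 -0.72365524] 4.225
```

View pics/w1.png

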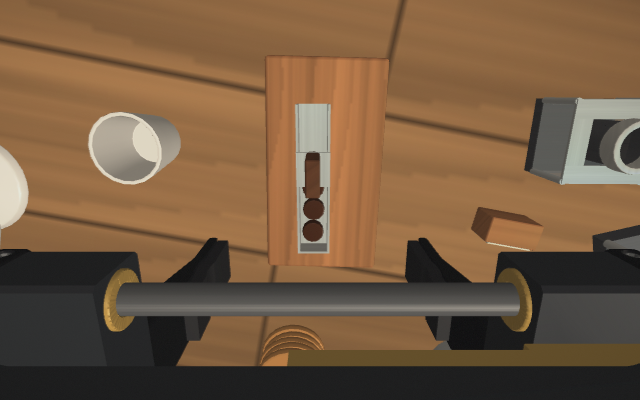

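The wrist view shows the chute at u 296 to 330, v 104 to 250. The handle is about (313,172) and the spout end is at the top, at (313,104).

```bash
python3 - <<'E'
from h import *
np.set_printoptions(precision=4,suppress=True)
o=dict(np.load("o1.npz"))
W=lambda u,v,z:at(ray("wrist",u,v,o),z)
a=W(313,104,.045);b=W(313.3,252,.045);b2=W(313.3,243,.045);print(a,b,b2,np.linalg.norm(a-b),np.linalg.norm(a-b2),np.degrees(np.arctan2(*(b-a)[1::-1])))
print("handle top",W(313,153,.094),W(313,183,.094))
print("tri handle",tri(ray("wrist",313,153,o),ray("top",427,233)))
bd=[W(265,56,.015),W(389,59,.015),W(372,267,.015),W(267,265,.015)];print(bd,sum(bd)/4)
R=Ro.from_quat(o["tool_rot"]).as_matrix();c=a+(b-a)/np.linalg.norm(b-a)*.065;print("handle",c,R.T@(c-o["position"])/.04)
E
```

```text
[ 0.4366 -0.2461  0.045 ] [ 0.5925 -0.2163  0.045 ] [ 0.5819 -0.2183  0.045 ] 0.15867079848765847 0.14788943981691097 10.814022834552874
handle top [ 0.4766 -0.238   0.094 ] [ 0.5035 -0.2329  0.094 ]
tri handle (array([ 0.4853, -0.2403,  0.0879]), [np.float64(8.0), np.float64(8.0)])
[array([ 0.3998, -0.3036,  0.015 ]), array([ 0.3785, -0.1776,  0.015 ]), array([ 0.612 , -0.1403,  0.015 ]), array([ 0.6334, -0.2661,  0.015 ])] [ 0.506  -0.2219  0.015 ]
handle [ 0.5005 -0.2339  0.045 ] [ 0.087  -0.0628  5.4116]
```

>>> jog_arm --motion '[0.09,-0.07,0.9,0,0,0,-1,0,0,0.9,0,0,0,-1,0,0,0.9,0,0,0,-1,0,0,0.9,0,0,0,-1,0,0,0.76,0,0,0,-1,0,0,0.4,0,0,0,-1,0,0,0.1,0,0,0,-1,0,0,0.08,0,0,0,-1,0,0,0,0,0,0,-1]'

```text
time: 5.4
position: [0.501, -0.2346, 0.0648]
tool_rot: [-0.094, 0.996, -0.001, 0.001]
ft_force: [-0.1, 0.4, -0.4]
grip_width: 0.0869
grip_force: 0.0
```

>>> jog_arm --motion '[0,0,0,0,0,0,1,0,0,0,0,0,0,1,0,0,0,0,0,0,1,0,0,0,0,0,0,1,0,0,0,0,0,0,1,0,0,0,0,0,0,1,0,0,0,0,0,0,1,0,0,0,0,0,0,1]' --grip_force 90

```text
time: 6.4
position: [0.5006, -0.2345, 0.064]
tool_rot: [-0.094, 0.996, -0.0, 0.0]
ft_force: [-0.5, -0.6, 1.0]
grip_width: 0.0152
grip_force: 2.5
```

>>> jog_arm --motion '[0,0,0,0,0,0,1,0,0,0,0,0,0,1,0,0,0,0,0,0,1,0,0,0,0,0,0,1]' --grip_force 90

```text
time: 6.9
position: [0.5007, -0.2345, 0.064]
tool_rot: [-0.094, 0.996, -0.0, 0.0]
ft_force: [0.0, -0.9, 0.2]
grip_width: 0.0133
grip_force: 60.0
```

>>> jog_arm --motion '[0,0,-0.1,0,0,0,1,0,0,-0.25,0,0,0,1,0,0,-0.45,0,0,0,1,0,0,-0.6,0,0,0,1,0,0,-0.65,0,0,0,1,0,0,-0.65,0,0,0,1,0,0,-0.65,0,0,0,1,0,0,-0.6,0,0,0,1,0,0,-0.5,0,0,0,1,0,0,-0.35,0,0,0,1,0,0,-0.2,0,0,0,1,0,0,0,0,0,0,1]'

```text
time: 8.4
position: [0.5005, -0.2342, 0.2642]
tool_rot: [-0.094, 0.996, -0.0, 0.0]
ft_force: [-0.8, 0.2, -3.3]
grip_width: 0.0136
grip_force: 60.0
```

```bash
python3 - <<'E'
from h import *
import cv2
o=robot.get_obs();print(o["position"],o["ft_force"],o["moment"],o["time"],o["grip_force"])
w=robot.camera("wrist");s=robot.camera("scene")
cv2.imwrite("pics/m2.png",np.vstack([cv2.resize(w[60:300,220:420],(500,600)),]) )
E
```

```text
[ 0.50045759 -0.23421342  0.26417226] [-0.84639705  0.16820388 -3.28630881] [0.02498301 0.05130707 0.04658982] 8.4 59.99625479802489
```

View pics/m2.png

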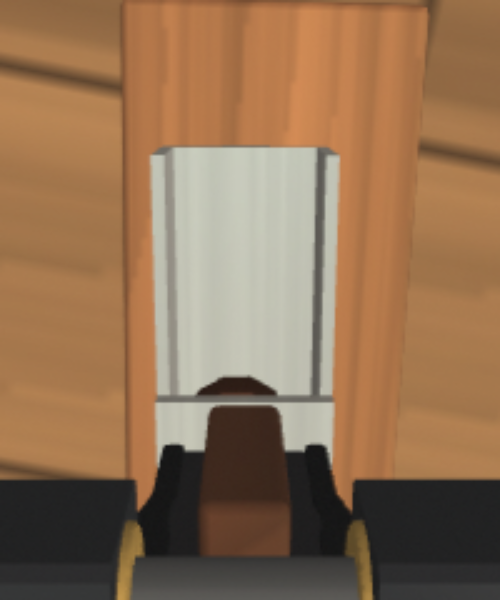

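>>> jog_arm --motion '[-0.044,0.09,0,0,0,0,1,-0.11,0.225,0,0,0,0,1,-0.175,0.36,0,0,0,0,1,-0.24,0.495,0,0,0,0,1,-0.267,0.548,0,0,0,0,1,-0.267,0.548,0,0,0,0,1,-0.267,0.548,0,0,0,0,1,-0.267,0.548,0,0,0,0,1,-0.267,0.548,0,0,0,0,1,-0.267,0.548,0,0,0,0,1,-0.267,0.548,0,0,0,0,1,-0.267,0.548,0,0,0,0,1]'

```text
time: 10.0
position: [0.5649, 0.0064, 0.2639]
tool_rot: [-0.095, 0.995, 0.0, -0.0]
ft_force: [-0.2, 0.3, -3.5]
grip_width: 0.0138
grip_force: 60.0
```

>>> jog_arm --motion '[-0.267,0.548,0,0,0,0,1,-0.267,0.548,0,0,0,0,1,-0.267,0.548,0,0,0,0,1,-0.267,0.548,0,0,0,0,1,-0.267,0.548,0,0,0,0,1,-0.267,0.548,0,0,0,0,1,-0.267,0.548,0,0,0,0,1,-0.24,0.495,0,0,0,0,1,-0.175,0.36,0,0,0,0,1,-0.11,0.225,0,0,0,0,1,-0.044,0.09,0,0,0,0,1,0,0,0,0,0,0,1]'

```text
time: 11.5
position: [0.6232, 0.219, 0.2639]
tool_rot: [-0.094, 0.996, -0.0, -0.0]
ft_force: [0.6, -0.5, -3.1]
grip_width: 0.0134
grip_force: 60.0
```

>>> jog_arm --motion '[0,0,0,0,0,-0.25,1,0,0,0,0,0,-0.45,1,0,0,0,0,0,-0.55,1,0,0,0,0,0,-0.5,1,0,0,0,0,0,-0.3,1,0,0,0,0,0,-0.15,1,0,0,0,0,0,0,1]'

```text
time: 12.38
position: [0.6232, 0.2193, 0.264]
tool_rot: [-0.17, 0.985, 0.0, 0.0]
ft_force: [0.4, -0.2, -3.3]
grip_width: 0.0137
grip_force: 60.0
```

```bash
python3 - <<'E'
from h import *
import cv2
o=robot.get_obs();print(o["position"],Ro.from_quat(o["tool_rot"]).as_matrix(),o["ft_force"],o["moment"],o["time"],o["grip_force"])
w=robot.camera("wrist");s=robot.camera("scene");t=robot.camera("top")
np.savez("o3.npz",position=o["position"],tool_rot=o["tool_rot"])
cv2.imwrite("pics/m3.png",np.hstack([cv2.resize(w[20:260,220:420],(500,600)),np.vstack([cv2.resize(s[80:230,290:440],(300,300)),cv2.resize(t[140:240,200:300],(300,300))])]) )
E
```

```text
[0.62317871 0.21925868 0.26397358] [[-9.41874934e-01 -3.35963700e-01  1.30616298e-05]
 [-3.35963700e-01  9.41874934e-01  7.77434014e-06]
 [-1.49143178e-05  2.93422262e-06 -1.00000000e+00]] [ 0.36846726 -0.2197827  -3.25676161] [0.04482408 0.0689007  0.02948822] 12.375 59.99631246551871
```

View pics/m3.png

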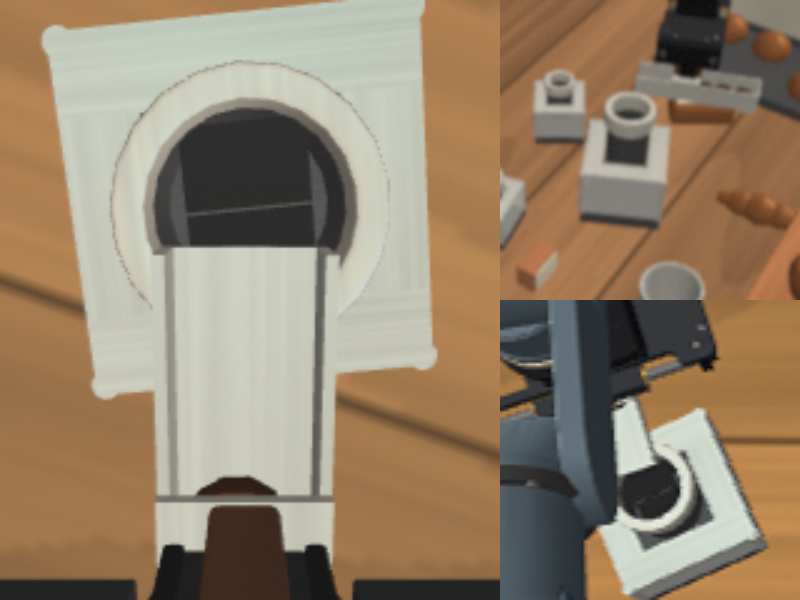

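The wrist view shows the collar centred at about (320,101), with the chute spout edge at about (319,119), well aligned laterally.

```bash
python3 - <<'E'
from h import *
np.set_printoptions(precision=4,suppress=True)
o=dict(np.load("o3.npz"));R=Ro.from_quat(o["tool_rot"]).as_matrix()
p,d=ray("wrist",320.2,101.2,o);print("by size",p+d*.233)
for z in(.155,.165,.175):print(z,at((p,d),z),R.T@(at((p,d),z)-o["position"]))
print("tri",tri((p,d),ray("top",250.25,202.25),ray("scene",355.25,135.5)))
print("spout",(R.T@(at(ray("wrist",318.9,119,o),.245)-o["position"])))
l,r=at(ray("wrist",220+61.6,119,o),.245),at(ray("wrist",220+134.6,119,o),.245);print(np.linalg.norm(l-r),R.T@(l-o["position"]),R.T@(r-o["position"]))
E
```

```text
by size [0.5532 0.198  0.1733]
0.155 [0.5535 0.1983 0.155 ] [0.0727 0.0037 0.109 ]
0.165 [0.5533 0.1982 0.165 ] [0.0729 0.0036 0.099 ]
0.175 [0.5532 0.198  0.175 ] [0.0731 0.0035 0.089 ]
tri (array([0.5548, 0.1968, 0.1671]), [np.float64(2.0), np.float64(3.1), np.float64(2.7)])
spout [0.0663 0.0024 0.019 ]
0.033658345685089346 [ 0.0663 -0.0148  0.019 ] [0.0664 0.0188 0.019 ]
```

>>> jog_arm --motion '[0,0.03,0.1,0,0,0,1,0,0,0.2,0,0,0,1,0,0,0.2,0,0,0,1,0,0,0.15,0,0,0,1,0,0,0.1,0,0,0,1,0,0,0.05,0,0,0,1,0,0,0.05,0,0,0,1,0,0,0,0,0,0,1]'

```text
time: 13.52
position: [0.6228, 0.2204, 0.23]
tool_rot: [-0.17, 0.985, -0.0, 0.0]
ft_force: [-0.2, 0.2, -3.5]
grip_width: 0.0136
grip_force: 60.0
```

>>> jog_arm --motion '[0,0,0.04,0,0,0,1,0,0,0.04,0,0,0,1,0,0,0.04,0,0,0,1,0,0,0,0,0,0,1]'

```text
time: 14.02
position: [0.623, 0.2204, 0.2256]
tool_rot: [-0.17, 0.985, 0.0, 0.0]
ft_force: [0.0, 0.1, 0.2]
grip_width: 0.0134
grip_force: 60.0
```

>>> jog_arm --motion '[0,0,0.04,0,0,0,1,0,0,0.04,0,0,0,1,0,0,0.04,0,0,0,1,0,0,0,0,0,0,1]'

```text
time: 14.52
position: [0.623, 0.2204, 0.2205]
tool_rot: [-0.17, 0.985, 0.0, 0.0]
ft_force: [-0.6, 0.4, 1.9]
grip_width: 0.014
grip_force: 60.0
```

>>> jog_arm --motion '[0,0,0.05,0,0,0,1,0,0,0.05,0,0,0,1,0,0,0.05,0,0,0,1,0,0,0.05,0,0,0,1,0,0,0.03,0,0,0,1,0,0,0,0,0,0,1,0,0,0,0,0,0,1]'

```text
time: 15.4
position: [0.6231, 0.2205, 0.2118]
tool_rot: [-0.17, 0.985, 0.0, 0.001]
ft_force: [-1.1, 0.8, 6.1]
grip_width: 0.0135
grip_force: 60.0
```

```bash
python3 - <<'E'
from h import *
import cv2
o=robot.get_obs();print(o["position"],o["ft_force"],o["moment"],o["time"],o["grip_force"])
w=robot.camera("wrist");s=robot.camera("scene")
cv2.imwrite("pics/m4.png",np.hstack([cv2.resize(w[20:260,220:420],(400,480)),cv2.resize(s[90:170,335:415],(400,480))]))
E
```

```text
[0.62314511 0.2204598  0.21176113] [-1.12493065  0.78751805  6.06785816] [-3.63181990e-02  4.51208111e-01 -2.61998434e-05] 15.4 59.9959085136652
```

View pics/m4.png

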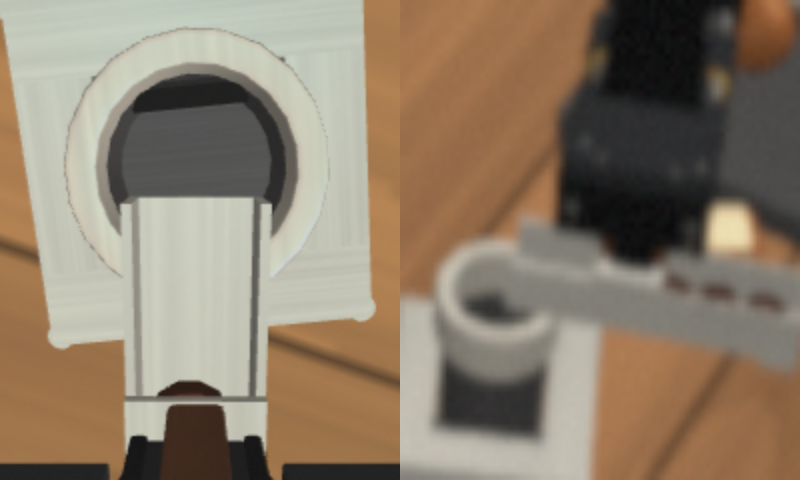

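>>> jog_arm --motion '[0.0325,0,-0.029,0,-0.375,0,1,0.0325,0,-0.029,0,-0.375,0,1,0.0325,0,-0.029,0,-0.375,0,1,0.0325,0,-0.029,0,-0.375,0,1,0,0,0,0,0,0,1]'

```text
time: 16.12
position: [0.6179, 0.2186, 0.2164]
tool_rot: [-0.17, 0.984, 0.009, 0.052]
ft_force: [-0.9, 0.2, 6.1]
grip_width: 0.0139
grip_force: 60.0
```

>>> jog_arm --motion '[0.0325,0,-0.029,0,-0.375,0,1,0.0325,0,-0.029,0,-0.375,0,1,0.0325,0,-0.029,0,-0.375,0,1,0.0325,0,-0.029,0,-0.375,0,1,0.0325,0,-0.029,0,-0.375,0,1,0.0325,0,-0.029,0,-0.375,0,1,0,0,0,0,0,0,1]'

```text
time: 17.0
position: [0.6091, 0.2154, 0.2216]
tool_rot: [-0.169, 0.977, 0.022, 0.129]
ft_force: [-0.7, -0.8, 5.3]
grip_width: 0.0133
grip_force: 60.0
```

>>> jog_arm --motion '[0.0325,0,-0.029,0,-0.375,0,1,0.0325,0,-0.029,0,-0.375,0,1,0.0325,0,-0.029,0,-0.375,0,1,0.0325,0,-0.029,0,-0.375,0,1,0,0,0,0,0,0,1]'

```text
time: 17.62
position: [0.6026, 0.2131, 0.2241]
tool_rot: [-0.168, 0.969, 0.031, 0.179]
ft_force: [-2.6, -0.9, 6.0]
grip_width: 0.0133
grip_force: 60.0
```

>>> jog_arm --motion '[0.0325,0,-0.029,0,-0.375,0,1,0.0325,0,-0.029,0,-0.375,0,1,0.0325,0,-0.029,0,-0.375,0,1,0.0325,0,-0.029,0,-0.375,0,1,0.0325,0,-0.029,0,-0.375,0,1,0.0325,0,-0.029,0,-0.375,0,1,0.0325,0,-0.029,0,-0.375,0,1,0,0,0,0,0,0,1,0,0,0,0,0,0,1,0,0,0,0,0,0,1]'

```text
time: 18.88
position: [0.591, 0.2091, 0.2268]
tool_rot: [-0.164, 0.949, 0.046, 0.266]
ft_force: [-4.1, -3.3, 5.9]
grip_width: 0.0135
grip_force: 60.0
```

```bash
python3 - <<'E'
from h import *
import cv2
o=robot.get_obs();print(o["position"],o["ft_force"],o["moment"],o["time"],o["grip_force"])
w=robot.camera("wrist");s=robot.camera("scene")
cv2.imwrite("pics/m5.png",np.hstack([cv2.resize(w[20:260,220:420],(400,480)),cv2.resize(s[70:190,310:410],(400,480))]))
E
```

```text
[0.59103766 0.20912754 0.22683917] [-4.11391578 -3.28691805  5.89238822] [-0.53158449  0.89763029 -0.09501258] 18.875 59.99903309158981
```

View pics/m5.png

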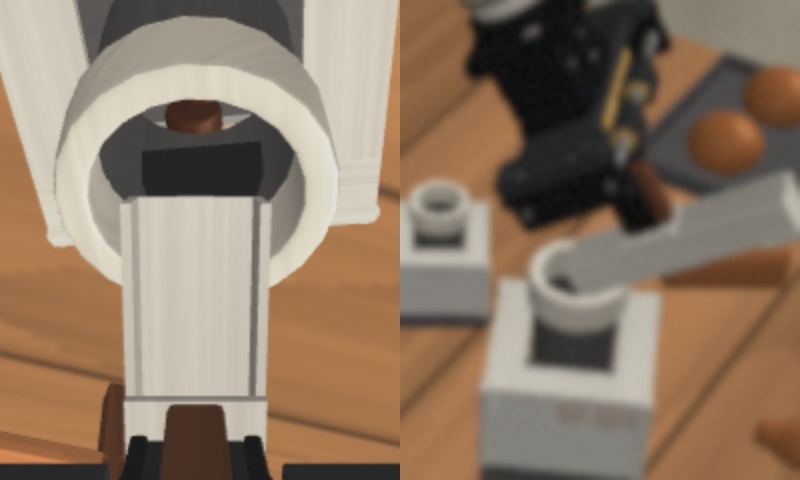

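>>> jog_arm --motion '[0.0325,0,-0.029,0,-0.375,0,1,0.0325,0,-0.029,0,-0.375,0,1,0.0325,0,-0.029,0,-0.375,0,1,0.0325,0,-0.029,0,-0.375,0,1,0,0,0,0,0,0,1,0,0,0,0,0,0,1,0,0,0,0,0,0,1,0,0,0,0,0,0,1]'

```text
time: 19.98
position: [0.584, 0.2065, 0.2273]
tool_rot: [-0.162, 0.934, 0.054, 0.315]
ft_force: [-6.7, -4.0, 6.0]
grip_width: 0.0134
grip_force: 60.0
```

```bash
python3 - <<'E'
from h import *
import cv2
o=robot.get_obs();print(o["position"],o["ft_force"],o["time"])
w=robot.camera("wrist");s=robot.camera("scene");t=robot.camera("top")
cv2.imwrite("pics/w6.png",w);cv2.imwrite("pics/s6.png",s)
C=cv2.INTER_CUBIC
cv2.imwrite("pics/m6.png",np.vstack([np.hstack([cv2.resize(w[60:180,260:380],(400,400),interpolation=C),cv2.resize(s[130:195,322:387],(400,400),interpolation=C)]),np.hstack([cv2.resize(w[0:320:1,120:520],(400,200)),cv2.resize(t[90:290,150:350],(200,200)),cv2.resize(s[90:290,300:500],(200,200))])]))
E
```

```text
[0.58403772 0.20645722 0.22729754] [-6.68745005 -4.0258768   5.99621092] 19.975
```

View pics/m6.png

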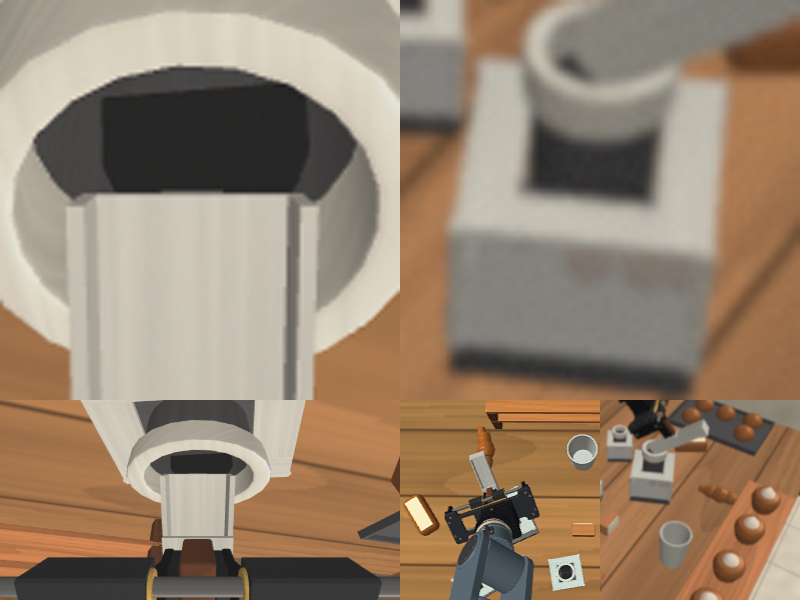

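Both views show the chute empty, with two rounds visible through the hopper's front wall. Earlier a third showed below the flap. I'll check the count numerically.

```bash
python3 - <<'E'
from h import *
import cv2
np.set_printoptions(precision=3,suppress=True)
o=robot.get_obs()
print("brown->",[at(ray("wrist",120+155,208,o),z) for z in(.02,.05)],"croissant top",at(ray("top",234,142),.025))
for u,v in((352.9,172.6),(363.4,173.9)):print([at(ray("scene",u,v),z) for z in(.028,.05)])
o5=dict(position=np.array([.591,.2091,.2268]),tool_rot=np.array([-.164,.949,.046,.266]))
print("w5 round",[at(ray("wrist",316.5,79,o5),z) for z in(.028,.05)])
a=cv2.imread("pics/scene0.png").astype(int);b=cv2.imread("pics/s6.png").astype(int)
d=(b-a)[:,:,:].sum(2)[160:186,328:378]
for r in d:print("".join(" .:-=+*#%@"[min(9,int(max(0,-x)//9))] for x in r))
# brownness (r-b) in the front wall
e=(b[:,:,2]-b[:,:,0])[160:186,328:378]
for r in e:print("".join(" .:-=+*#%@"[min(9,max(0,int(x)//4))] for x in r))
E
```

```text
brown-> [array([0.835, 0.237, 0.02 ]), array([0.792, 0.229, 0.05 ])] croissant top [0.743 0.271 0.025]
[array([0.562, 0.194, 0.028]), array([0.572, 0.174, 0.05 ])]
[array([0.592, 0.207, 0.028]), array([0.601, 0.187, 0.05 ])]
w5 round [array([0.605, 0.215, 0.028]), array([0.594, 0.211, 0.05 ])]
                                                  
                                                  
                                                  
                                                  
                                                  
                                                  
                                                  
                                                  
                                                  
                                                  
             .       . ..                         
                     :::.:..  . .  .              
                     -=--:::  :.::::. .:.         
                     .=----::..-::--:-::-         
                     .:=:=--...==---:--:-.        
                     ..::.:   :-=------=
[... 1146 characters left out ...]
...:...:-====+=-:-==========---*@@@@@
@@*-:..::::...:::.:.:--=====-:-==++++====-:-#@@@@@
@@*::...:::::.:::.::::---==-:::-=+++==-==-:-%@@@@@
@@+:::.:..:::.:.:.:::::----::::-===---==--:=%@@@@@
@@*:::.::::....:..:.:.:::::::.::---------::=@@@@@@
@@*:::....:.......:::::.::.::.:::-:::::----+@@@@@@
@@+:::...:..::.::...:..:..:::.::::::..::::-*@@@@@@
@@+:::.:.::::.:.::::.:..:::.:::...:.:..:::-#@@@@@@
@@=::...:..:..::::..:..::::.:..:::::..::::-#@@@@@@
@@=:::.::::..:::::..::::.....::..:..:::.::-%@@@@@@
@@+-::..:..:::.::.:...:..:.:::....:.:...::=@@@@@@@
@@=:::..:::::.:.:::::.::.:..:::.:.:.:..::-=@@@@@@@
@@+::....::.:.:.:.::.:.:...::...::..:.:::-+@@@@@@@
@@+:.:....:....:::.:::.:.::::...:::.::.::-+@@@@@@@
```

>>> jog_arm --motion '[0,0,0,0,0,0,1,0,0,0,0,0,0,1,-0.03,0,-0.04,0,0,0,1,-0.09,0,-0.12,0,0,0,1,-0.18,0,-0.24,0,0,0,1,-0.24,0,-0.32,0,0,0,1,-0.24,0,-0.32,0,0,0,1,-0.18,0,-0.24,0,0,0,1,-0.09,0,-0.12,0,0,0,1,0,0,0,0,0,0,1]'

```text
time: 21.38
position: [0.5847, 0.2069, 0.2977]
tool_rot: [-0.162, 0.933, 0.055, 0.316]
ft_force: [0.2, -0.3, -2.1]
grip_width: 0.0135
grip_force: 60.0
```

>>> jog_arm --motion '[0,0,0,0,0.5,0,1,0,0,0,0,1,0,1,0,0,0,0,1,0,1,0,0,0,0,1,0,1,0,0,0,0,1,0,1,0,0,0,0,1,0,1,0,0,0,0,1,0,1,0,0,0,0,1,0,1,0,0,0,0,1,0,1,0,0,0,0,0.87,0,1,0,0,0,0,0,0,1,0,0,0,0,0,0,1]'

```text
time: 22.88
position: [0.5847, 0.207, 0.2974]
tool_rot: [-0.17, 0.985, 0.0, -0.0]
ft_force: [0.4, 0.1, -2.7]
grip_width: 0.0134
grip_force: 60.0
```

```bash
python3 - <<'E'
from h import *
np.set_printoptions(precision=4,suppress=True)
o=robot.get_obs();R=Ro.from_quat(o["tool_rot"]).as_matrix();print(o["position"],R,o["ft_force"],o["time"])
w=robot.camera("wrist");import cv2;cv2.imwrite("pics/w7.png",w)
g=np.array([.4995,-.2320,o["position"][2]]);d=R.T@(g-o["position"])/.04;print(d)
E
```

```text
[0.5847 0.207  0.2974] [[-0.9419 -0.336  -0.0006]
 [-0.336   0.9419  0.0004]
 [ 0.0005  0.0006 -1.    ]] [ 0.3944  0.0992 -2.6562] 22.875
[ 5.6921 -9.6208 -0.0029]
```

>>> jog_arm --motion '[0.2,-0.34,0,0,0,0,1,0.44,-0.74,0,0,0,0,1,0.44,-0.74,0,0,0,0,1,0.44,-0.74,0,0,0,0,1,0.44,-0.74,0,0,0,0,1,0.44,-0.74,0,0,0,0,1,0.44,-0.74,0,0,0,0,1,0.44,-0.74,0,0,0,0,1,0.44,-0.74,0,0,0,0,1,0.44,-0.74,0,0,0,0,1,0.44,-0.74,0,0,0,0,1,0.44,-0.74,0,0,0,0,1]'

```text
time: 24.42
position: [0.5079, -0.1819, 0.2987]
tool_rot: [-0.17, 0.985, -0.0, 0.0]
ft_force: [0.9, -0.8, -2.9]
grip_width: 0.014
grip_force: 60.0
```

>>> jog_arm --motion '[0.44,-0.74,0,0,0,0,1,0.22,-0.37,0,0,0,0,1,0,0,0.2,0,0,0.6,1,0,0,0.5,0,0,1,1,0,0,0.6,0,0,1,1,0,0,0.6,0,0,0,1,0,0,0.6,0,0,0,1,0,0,0.6,0,0,0,1,0,0,0.6,0,0,0,1,0,0,0.6,0,0,0,1,0,0,0.5,0,0,0,1,0,0,0,0,0,0,1]'

```text
time: 25.92
position: [0.4982, -0.23, 0.1053]
tool_rot: [-0.08, 0.997, 0.001, -0.001]
ft_force: [-0.3, 0.2, -3.0]
grip_width: 0.014
grip_force: 60.0
```

```bash
python3 - <<'E'
from h import *
import cv2
np.set_printoptions(precision=4,suppress=True)
o=robot.get_obs();R=Ro.from_quat(o["tool_rot"]).as_matrix();print(o["position"],R,o["ft_force"],o["time"])
w=robot.camera("wrist");cv2.imwrite("pics/w8.png",w);a=cv2.imread("pics/w7.png")
for im in(w,a,cv2.imread("pics/w6.png")):print(im[104:130,318].sum(1))
E
```

```text
[ 0.4982 -0.23    0.1053] [[-0.987  -0.1604 -0.0025]
 [-0.1604  0.987   0.0024]
 [ 0.0021  0.0028 -1.    ]] [-0.3244  0.1512 -3.0251] 25.925
[391 391 392 391 392 393 393 394 391 391 391 391 389 390 327 588 585 587
 585 587 587 585 585 587 584 584]
[554 561 576 576 561 435 319 504 566 575 576 572 575 571 384 580 579 579
 579 579 579 579 579 578 579 578]
[116 115 115 117 115 114 118 117 114 116 114 114 123 257 486 590 588 588
 588 589 588 586 587 585 585 585]
```

>>> jog_arm --motion '[0,0,0.4,0,0,0,1,0,0,0.35,0,0,0,1,0,0,0.15,0,0,0,1,0,0,0.07,0,0,0,1,0,0,0.03,0,0,0,1,0,0,0,0,0,0,1]'

```text
time: 26.72
position: [0.4995, -0.231, 0.0665]
tool_rot: [-0.08, 0.997, -0.0, 0.0]
ft_force: [-0.1, 0.1, -3.4]
grip_width: 0.0137
grip_force: 60.0
```

>>> jog_arm --motion '[0,0,0.02,0,0,0,1,0,0,0,0,0,0,1]'

```text
time: 26.98
position: [0.4994, -0.231, 0.0657]
tool_rot: [-0.08, 0.997, -0.0, 0.0]
ft_force: [-0.3, 0.7, -2.6]
grip_width: 0.0136
grip_force: 60.0
```

>>> jog_arm --motion '[0,0,0.025,0,0,0,1,0,0,0.01,0,0,0,1,0,0,0,0,0,0,1]'

```text
time: 27.35
position: [0.4993, -0.2309, 0.064]
tool_rot: [-0.08, 0.997, 0.0, 0.0]
ft_force: [0.3, -0.1, -3.7]
grip_width: 0.0136
grip_force: 60.0
```

>>> jog_arm --motion '[0,0,0.025,0,0,0,1,0,0,0,0,0,0,1]'

```text
time: 27.6
position: [0.4994, -0.2309, 0.064]
tool_rot: [-0.08, 0.997, -0.0, 0.0]
ft_force: [-1.3, 0.5, 5.0]
grip_width: 0.0137
grip_force: 60.0
```

>>> jog_arm --motion '[0,0,0.012,0,0,0,1,0,0,0,0,0,0,1]'

```text
time: 27.85
position: [0.4994, -0.2309, 0.064]
tool_rot: [-0.08, 0.997, -0.0, 0.0]
ft_force: [-2.2, 1.5, 8.7]
grip_width: 0.0134
grip_force: 60.0
```

Contact is made. I release slowly, then retreat straight up.

>>> jog_arm --motion '[0,0,-0.035,0,0,0,1,0,0,0,0,0,0,-1,0,0,0,0,0,0,-1,0,0,0,0,0,0,-1,0,0,0,0,0,0,-1,0,0,0,0,0,0,-1,0,0,0,0,0,0,-1,0,0,0,0,0,0,-1]'

```text
time: 28.85
position: [0.4994, -0.2309, 0.064]
tool_rot: [-0.08, 0.997, 0.0, 0.0]
ft_force: [-0.7, 0.5, 0.7]
grip_width: 0.0759
grip_force: 0.0
```

>>> jog_arm --motion '[0,0,-0.2,0,0,0,-1,0,0,-0.6,0,0,0,-1,0,0,-0.8,0,0,0,-1,0,0,-0.8,0,0,0,-1,0,0,-0.8,0,0,0,-1,0,0,-0.8,0,0,0,-1,0,0,-0.4,0,0,0,-1,0,0,0,0,0,0,-1]'

```text
time: 29.85
position: [0.5, -0.2314, 0.2419]
tool_rot: [-0.08, 0.997, -0.001, 0.002]
ft_force: [-0.3, -1.0, -0.0]
grip_width: 0.087
grip_force: 0.0
```

```bash
python3 - <<'E'
from h import *
import cv2
o=robot.get_obs();print(o["position"],o["ft_force"],o["time"])
w=robot.camera("wrist");s=robot.camera("scene");t=robot.camera("top");C=cv2.INTER_CUBIC
cv2.imwrite("pics/m9.png",np.vstack([np.hstack([cv2.resize(w[20:320,170:470],(400,400)),cv2.resize(s[125:195,318:388],(400,400),interpolation=C)]),np.hstack([cv2.resize(t[90:290,150:450],(300,200)),cv2.resize(s[90:340,170:545],(300,200)),cv2.resize(t[160:240,210:290],(200,200))])]))
E
```

```text
[ 0.50002207 -0.23135808  0.24189499] [-0.26756836 -0.97181328 -0.00194864] 29.85
```

View pics/m9.png

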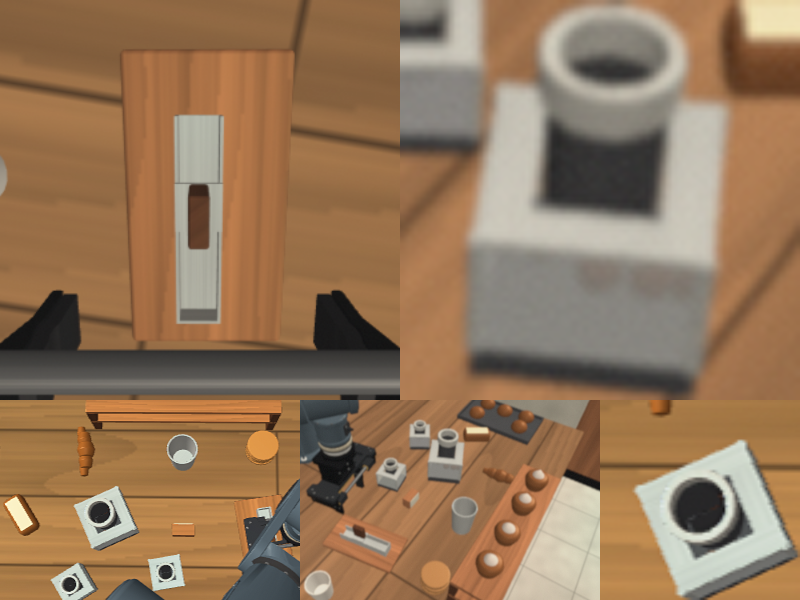

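The chute lies empty and flat on the board, the rounds are in the hopper, and the bystanders are where they were. I'm handing in.

```bash
python3 -c "
from rig import robot
print(robot.hand_in())"
```

```text
the job is handed in; nothing more can be done
None
```

I handed the job in at about 30 s of robot time: the chute is empty, right way up on the board and released, and no round shows outside the hopper. I could only see two or three of the four rounds inside it, so the full count rests on the chute being empty and weighing less.

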